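Unclamp the fossil slab

ROBOT

A 7-joint arm with a two-finger parallel gripper is mounted at the origin on the work surface; the furniture and walls round the work are solid. World frame = base frame: x ahead of the robot, y to its left, z up, the work surface at z = 0. Lengths are in mm, angles in degrees, forces in N, time in s.
With the tool pointing down it reaches from about 425 to 875 mm from the base axis. Payload 9.9 kg.
Tool frame: the origin (TCP) lies between the finger pads; the fingertips stand 14 mm ahead of it and the grasp point (between the pads) lies 5 mm behind it; y points along the fingers, x is the direction in which the jaws open and shut, and the axes are right-handed (so a half turn about y gives the same grasp; the last joint's range is limited). The gripper opens to 85 mm and grips with 20 to 120 N. Pads are 22 mm wide; open, the fingers measure 114 mm over their backs; the gripper's body (76 mm by 85 mm) begins 54 mm behind the grasp point. The pads swing forward as they close: fully open they stand 13 mm farther back than shut.
Start: joints at [62.005, 32.985, 1.427, 82.34, -0.859, 64.687, -3.237], TCP at [265.843, -620.449, 245.289] pointing down, gripper open.
Joint ranges: [-157.87, 157.87], [-19.46, 123.44], [-87.15, 90], [11.01, 140.99], [-62.26, 242.26], [9.8, 113.94], [-161.44, 161.44]. Speed limits (degrees/s): [127.2, 127.2, 172.46, 172.46, 180, 180, 180].

INTERFACE

Orientations are given as a 3x3 rotation matrix whose columns are the frame's x, y, z axes.
In Python, from bench import bot gives the robot as it stands. The module is installed in compiled form; this text tells all that it offers.
- The arm moves only by the tool play_rows, never from a script. Its argument "series" is a list of rows, each a list of 2 entries, a list of its own where there are three numbers: the shift along the tool's x, y, z in mm, then the turn about the tool's y in degrees. A call has 1 to 20 rows; each row is the pose to reach, as a shift and turn from the pose commanded when the call began, along the tool's axes at that moment; what a row does not reach only later rows make up. A row lasts 1/12 s, in which the tool goes at most 41.7 mm and 7.16 degrees, less where a joint would pass 70% of its speed; a pose out of reach is approached as far as the arm can. A call with a gripper value outside its range is refused whole. "grip" is the opening in per cent of the stroke, from 0 (shut) to 100 (fully open), set as the call begins (left out, the last holds). The fingers move at their own pace and stop on an object; "squeeze" is the grip in N (left out, the last holds). Time passes only in rows, so rows that repeat a pose let the fingers close. It gives the time, the measured TCP pose, the force and the opening at its end, in the units of the state.
- bot.state(): the state, without advancing time (a new reading comes with each control period).
- bot.snapshot(name): name is "scene" or "top" or "wrist"; returns the picture (400x640x3 uint8, red, green, blue); there is no depth.
- bot.camera_info(name): a dict with "camera_matrix" (3x3 intrinsics, pixels), "world_to_cam" (4x4, takes a point from world to camera coordinates); the wrist camera has in their place "mount" (4x4, takes a point from camera to tool coordinates, whose origin is the TCP and whose axes are the tool frame's). Camera axes: x right, y up, looking along -z (the intrinsics and any distortion apply to the point x, -y, -z); pixel columns grow to the right and rows downward; lengths in mm; the calibration is good to about 2 mm. The wrist camera is an equidistant fisheye: a pixel r from the principal point sees the ray r / f radians off the axis. A picture is of the moment at which its call begins: read the wrist's pose just before it. camera_info takes no time and is no camera call.
- bot.close_job(): hands the job in, once; it reports no verdict.
The state is a dict: "time_s": time; "q": joint angles; "dq": joint speeds; "tau": joint torques, N m; "tcp_pos": TCP position; "eef_rot": TCP orientation; "ft_force": force on the tool from outside, world axes, zero at the start; "ft_torque": the same for the moment, N m; "width": opening from 0.0 (shut) to 1.0 (fully open).
Only numpy, scipy, OpenCV 4.12 (cv2) and the standard library are available. Lean on these libraries where they do the work, as an engineer would, in place of code of your own. Each camera call takes 0.05 s, during which the arm holds its last target.

TASK

Flip the clamp's arm with the red handle up and over, past upright, so that it stays open, and only then lift the stone slab with the spiral fossil out of the fixture. Set the slab down (do not drop it) flat and fossil side up on the bottom of the yellow tub, near its middle, and let go.

Things in the scene. Friction and masses are not known exactly. Their poses are not given: they have to be found in the camera images.
- clamp_arm (a joint): Angle of the steel clamp arm, rad: about 0 lying level over the slab (clamped), growing as its handle swings up and over; pi/2 upright, 2.3 the open stop. The hinge is nearly free and the arm (200 g) moves by its weight: let go past upright (1.75 or more) it falls to the open stop and stays; before upright it falls shut.
- clamp_handle (a point): Centre of the red cross-bar on the arm's free end: cylinder 22 mm thick, 36 mm long along its y (parallel to the hinge), 64 mm above the table. Pinch its flat ends from above; it turns between the fingers. Its x axis points along the arm (14 mm wide) to the hinge 135 mm away, level at the start: the handle swings up and over on a 135 mm circle. The fixture is bolted down.
- slab: Sawn grey stone slab, red-brown spiral fossil on top, 66 x 46 x 30 mm (x, y, z), 0.15-0.31 kg; origin at the centre of its underside. Lies under the arm on a 10 mm base plate (100 mm wide), x along the arm towards the hinge, 60 mm from the handle, between two 7 mm high lips at its x ends. Its y sides are free: grip across the 46 mm, lift straight up. A 70 mm high hinge bracket begins 60 mm to its +x.
- tub: Round yellow plastic tub, open at the top, loose on the table, 153 mm across the rim, 56 mm high, bottom 4 mm thick and about 120 mm across inside; origin at the centre of its underside.

How it is judged:
By the outcome, as a careful person would: the job done as asked, in the order asked, and still so for the second after the job is handed in, with the robot touching nothing.
It also fails if it takes over 56 s, if anything falls off the work surface, if the arm or the gripper's body presses on something with over 40 N, if the wrist force passes 120 N, or if a joint passes its speed limit or range.

## Working session

There is one attempt and no reset: what is moved stays moved. The work goes in short steps, Python scripts to look and compute and a tool call to move; the robot and the scene stay as the last step left them, time stands still between calls to the robot, and variables do not carry over. Pictures are saved under pics/ and viewed, and the job is handed in when it is done.

Besides the shell and the picture viewer there is one more tool, called after ">>>" as name(argument=value, ...) on one line, values as JSON. play_rows: Moves the arm, as the interface text tells. Its arguments: {"type":"object","properties":{"series":{"type":"array","items":{"type":"array"}},"grip":{"type":"number"},"squeeze":{"type":"number"}},"required":["series"]}

```bash
mkdir -p pics; ls; python3 - <<'E'
from bench import bot
import cv2,numpy as np
np.set_printoptions(precision=4,suppress=True)
s=bot.state()
for k in s: print(k,np.array(s[k]).tolist())
for n in ("scene","top","wrist"):
    c=bot.camera_info(n); print(n,c)
    cv2.imwrite(f"pics/a_{n}.png",cv2.cvtColor(bot.snapshot(n),cv2.COLOR_RGB2BGR))
E
```

```text
pics
time_s 0.0
q [62.00631040494977, 33.03317697786441, 1.4223771173652584, 82.38867375504495, -0.8596228291469914, 64.68496723834183, -3.237208405686111]
dq [-0.04709632012100348, 0.03180247427977847, -0.02770592367281278, 0.02611781560004703, -0.04896727162768131, -0.06217560524209884, 0.07469979785987388]
tau [-0.0008906196671887301, -76.57795429229736, 2.2503849864006042, -28.597508668899536, 0.01539899327326566, 0.012555212597362697, -2.2486839270641212e-05]
tcp_pos [265.669516085163, -620.0384193842947, 244.42234184218518]
eef_rot [[0.39386195815210523, -0.0007301264418625134, 0.919169312388076], [-0.9191680699363828, 0.0015131720362007407, 0.3938626277267416], [-0.001678430819004227, -0.999998588611888, -7.512801117725448e-05]]
ft_force [-1.0142930850388987, -1.1494716072939286, -0.25966337764424857]
ft_torque [0.04690529514573039, -0.04430470230183043, 0.02905053479062378]
width 1.000607738611935
scene {'camera_matrix': array([[411.4304,   0.    , 322.1746],
       [  0.    , 411.4304, 203.4318],
       [  0.    ,   0.    ,   1.    ]]), 'world_to_cam': array([[  -0.7851,   -
[... 228 characters left out ...]
5 ,   0.    , 319.2899],
       [  0.    , 410.645 , 199.6228],
       [  0.    ,   0.    ,   1.    ]]), 'world_to_cam': array([[   0.0297,   -0.9992,    0.0261,   96.8966],
       [   0.9938,    0.0323,    0.1066, -548.8736],
       [  -0.1074,    0.0227,    0.994 , -870.1521],
       [   0.    ,    0.    ,    0.    ,    1.    ]])}
wrist {'camera_matrix': array([[309.7069,   0.    , 316.3187],
       [  0.    , 309.7069, 202.9139],
       [  0.    ,   0.    ,   1.    ]]), 'mount': array([[   1.    ,    0.0002,    0.0012,   -0.1107],
       [   0.0011,    0.2714,   -0.9625, -128.6669],
       [  -0.0005,    0.9625,    0.2714,   68.8106],
       [   0.    ,    0.    ,    0.    ,    1.    ]])}
```

View pics/a_scene.png

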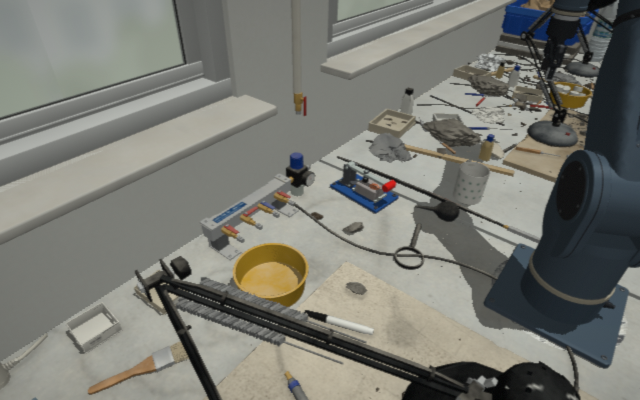

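View pics/a_top.png

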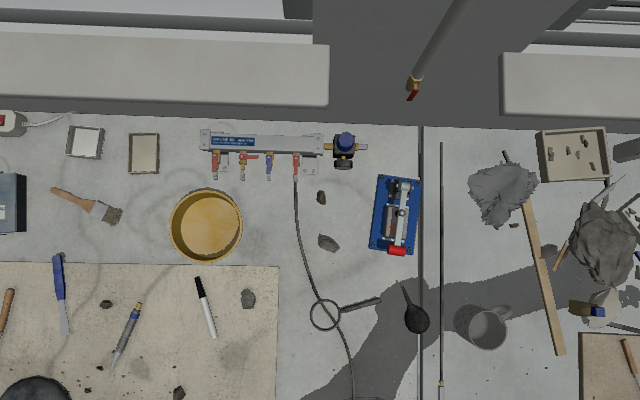

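View pics/a_wrist.png

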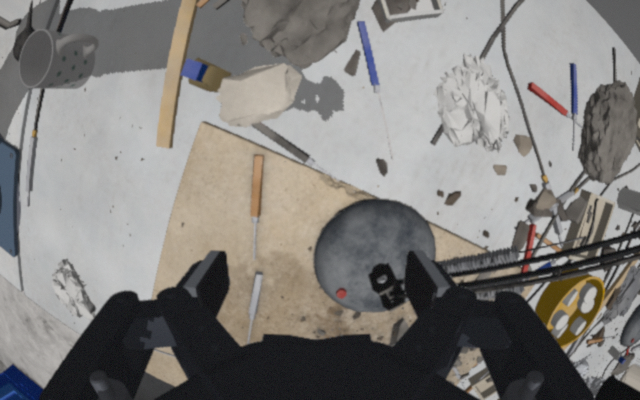

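```bash
cat > h.py <<'E'
from bench import bot
import cv2,numpy as np
np.set_printoptions(precision=2,suppress=True)
def ray(n,u,v):
    c=bot.camera_info(n);K=c["camera_matrix"];W=c["world_to_cam"]
    d=np.array([(u-K[0,2])/K[0,0],-(v-K[1,2])/K[1,1],-1.])
    return -W[:3,:3].T@W[:3,3], W[:3,:3].T@d
def onz(n,u,v,z):
    o,d=ray(n,u,v); return o+d*(z-o[2])/d[2]
def two(a,b):
    (o1,d1),(o2,d2)=a,b
    t=np.linalg.lstsq(np.c_[d1,-d2],o2-o1,rcond=None)[0]
    p,q=o1+d1*t[0],o2+d2*t[1]; return (p+q)/2,np.linalg.norm(p-q)
def mask(im,lo,hi,box):
    h=cv2.cvtColor(im,cv2.COLOR_RGB2HSV); m=cv2.inRange(h,lo,hi)
    z=np.zeros_like(m); x0,y0,x1,y1=box; z[y0:y1,x0:x1]=m[y0:y1,x0:x1]; return z
E
python3 - <<'E'
from h import *
for n in("scene","top"): print(n,ray(n,320,200)[0])
T=cv2.imread("pics/a_top.png")[:,:,::-1].copy();S=cv2.imread("pics/a_scene.png")[:,:,::-1].copy()
def big(m):
    c=max(cv2.findContours(m,0,2)[0],key=cv2.contourArea); return c
out={}
for n,im,bx in(("top",T,(380,235,415,265)),("scene",S,(375,170,405,200))):
    c=big(mask(im,(0,130,80),(8,255,255),bx)); r=cv2.minAreaRect(c); M=cv2.moments(c); out[n]=(M['m10']/M['m00'],M['m01']/M['m00'])
    print(n,"handle",r,out[n],onz(n,*out[n],64),onz(n,*out[n],69)); 
print(two(ray("top",*out["top"]),ray("scene",*out["scene"])))
# blue base plate
c=big(mask(T,(100,120,50),(125,255,255),(360,160,430,265)));b=cv2.boxPoints(cv2.minAreaRect(c));print("plate",b);P=np.array([onz("top",*p,10) for p in b]);print(P,P.mean(0))
# tub
for n,im,bx in(("top",T,(150,170,260,280)),("scene",S,(220,230,320,310))):
    c=big(mask(im,(15,120,60),(30,255,255),bx));h=cv2.convexHull(c)
    if n=="top":
        P=np.array([onz(n,*p[0],56)[:2] for p in h],np.float32);print("tub",cv2.minEnclosingCircle(P),cv2.fitEllipse(P))
cv2.imwrite("pics/b_top.png",cv2.resize(T[160:280,340:460,::-1],None,fx=5,fy=5,interpolation=2))
cv2.imwrite("pics/b_scene.png",cv2.resize(S[140:230,310:430,::-1],None,fx=6,fy=6,interpolation=2))
E
```

```text
scene [ 45.63 756.88 667.92]
top [449.13 134.33 920.9 ]
top handle ((396.4053955078125, 250.06756591796875), (16.604297637939453, 9.535140991210938), 9.462322235107422) (396.3205128205128, 250.1205128205128) [441.23 -48.77  64.  ] [441.27 -47.7   69.  ]
scene handle ((388.75286865234375, 185.4044952392578), (7.419985771179199, 15.263969421386719), 57.9946174621582) (388.71400394477314, 185.2130177514793) [444.31 -49.79  64.  ] [441.   -43.11  69.  ]
(array([442.14, -47.77,  66.04]), np.float64(2.1047259899789683))
plate [[368.11 248.56]
 [378.26 174.08]
 [422.26 180.08]
 [412.11 254.56]]
[[ 442.32    2.39   10.  ]
 [ 609.78  -17.75   10.  ]
 [ 599.47 -117.66   10.  ]
 [ 432.    -95.5    10.  ]] [520.89 -57.13  10.  ]
tub ((479.9630126953125, 350.8333435058594), 75.58052825927734) ((480.2502746582031, 350.6866455078125), (149.2674560546875, 151.07321166992188), 129.72276306152344)
```

View pics/b_top.png

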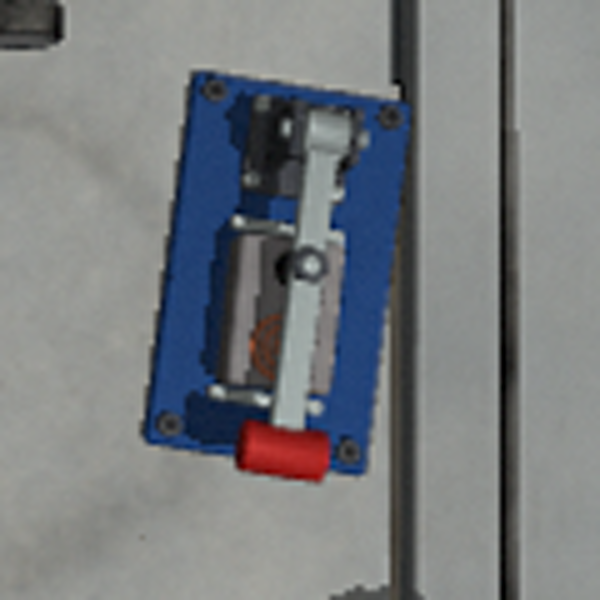

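View pics/b_scene.png

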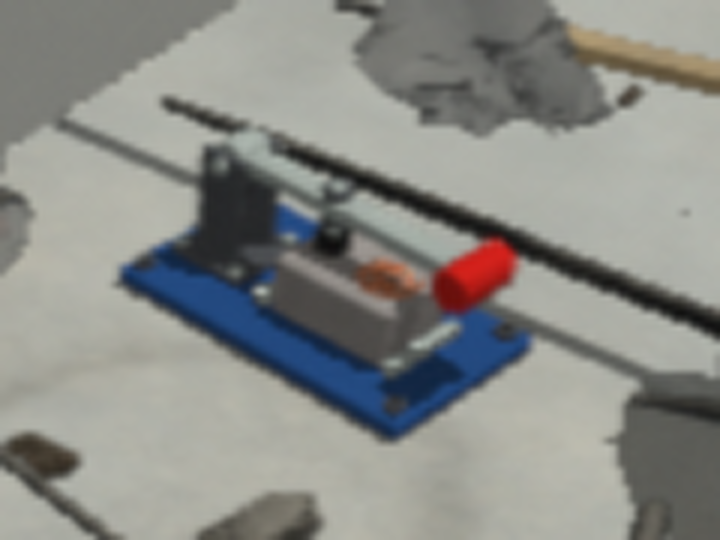

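```bash
python3 - <<'E'
from h import *
S=cv2.imread("pics/a_scene.png")
cv2.imwrite("pics/c.png",cv2.resize(S[0:200,440:640],None,fx=3,fy=3,interpolation=2))
print(onz("scene",552,133,0),onz("scene",470,205,0),onz("scene",440,210,0),onz("scene",297,150,0))
E
```

```text
[ 208.02 -797.56    0.  ] [ 267.81 -196.25    0.  ] [ 321.19 -123.04    0.  ] [ 819.24 -116.85    0.  ]
```

View pics/c.png

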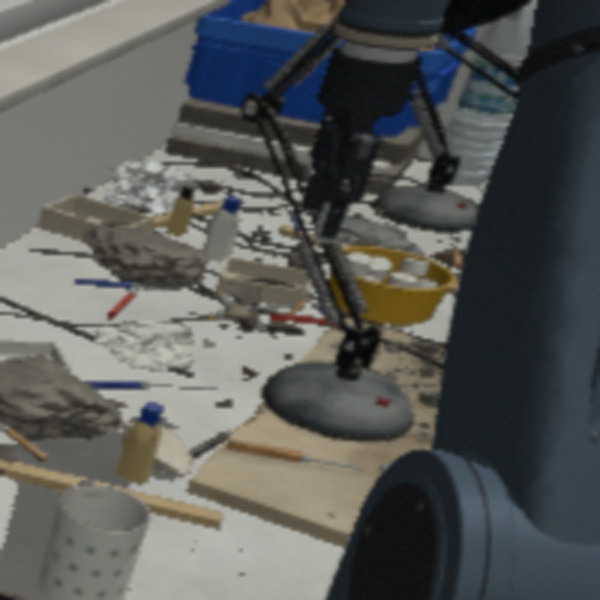

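>>> play_rows(series=[[[-9, 0, 8], 0.6], [[-27, 0, 23], 1.8], [[-55, 0, 46], 3.6], [[-82, 0, 70], 5.4], [[-109, 0, 93], 7.2], [[-137, 0, 116], 9], [[-164, 0, 139], 10.8], [[-191, 0, 163], 12.6], [[-219, 0, 186], 14.4], [[-246, 0, 209], 16.2], [[-273, 0, 232], 18], [[-301, 0, 255], 19.8], [[-328, 0, 279], 21.6], [[-355, 0, 302], 23.4], [[-383, 0, 325], 25.2], [[-410, 0, 348], 27], [[-433, 0, 368], 28.5], [[-447, 0, 379], 29.4], [[-456, 0, 387], 30.4], [[-456, 0, 387], 30.4]], grip=85)

```text
time_s: 1.82
tcp_pos: [442.7, -46.1, 245.2]
eef_rot: [[-0.122, 0.0, 0.993], [-0.993, 0.001, -0.122], [-0.001, -1.0, 0.0]]
ft_force: [-0.0, -0.2, 0.1]
width: 0.852
```

```bash
cat >> h.py <<'E'
def wray(u,v,s):
    c=bot.camera_info("wrist");K=c["camera_matrix"];M=c["mount"]
    x,y=u-K[0,2],v-K[1,2]; r=np.hypot(x,y); th=r/K[0,0]
    d=np.array([np.sin(th)*x/r,-np.sin(th)*y/r,-np.cos(th)])
    R=np.array(s["eef_rot"]);p=np.array(s["tcp_pos"])
    return p+R@M[:3,3], R@M[:3,:3]@d
def wonz(u,v,z,s):
    o,d=wray(u,v,s); return o+d*(z-o[2])/d[2]
def big(m): return max(cv2.findContours(m,0,2)[0],key=cv2.contourArea)
E
python3 - <<'E'
from h import *
s=bot.state();W=bot.snapshot("wrist")
cv2.imwrite("pics/d.png",W[:,:,::-1])
c=big(mask(W,(0,130,80),(8,255,255),(200,100,450,400)))
print(cv2.minAreaRect(c)); M=cv2.moments(c);u,v=M['m10']/M['m00'],M['m01']/M['m00'];print(u,v,wonz(u,v,64,s),wonz(u,v,69,s))
print([wonz(*p,67,s) for p in cv2.boxPoints(cv2.minAreaRect(c))]); print(s["tcp_pos"])
E
```

```text
((318.0, 185.5), (17.0, 34.0), 90.0)
318.00539568345323 185.75269784172662 [442.02 -47.07  64.  ] [443.13 -47.19  69.  ]
[array([453.79, -31.21,  67.  ]), array([449.61, -65.28,  67.  ]), array([432.01, -63.36,  67.  ]), array([436.24, -28.84,  67.  ])]
[442.67 -46.06 245.24]
```

View pics/d.png

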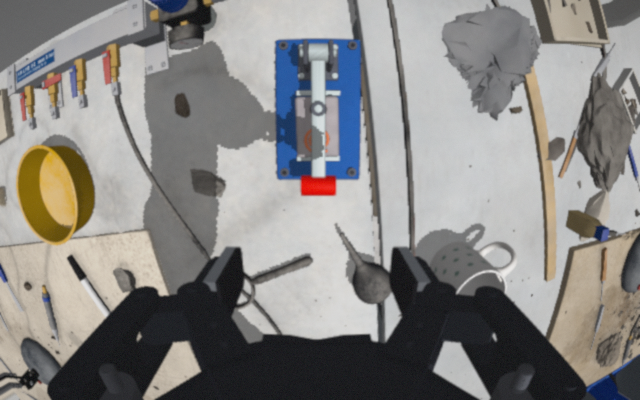

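>>> play_rows(series=[[[1, 15, 0], 0], [[1.4, 45, 0], 0], [[1.4, 75, 0], 0], [[1.4, 105, 0], 0], [[1.4, 130, 0], 0], [[1.4, 150, 0], 0], [[1.4, 165, 0], 0], [[1.4, 177, 0], 0], [[1.4, 185, 0], 0], [[1.4, 187, 0], 0], [[1.4, 187, 0], 0], [[1.4, 187, 0], 0]])

```text
time_s: 2.87
tcp_pos: [442.0, -50.7, 58.8]
eef_rot: [[-0.126, 0.0, 0.992], [-0.992, -0.0, -0.126], [0.0, -1.0, 0.0]]
ft_force: [0.2, -0.2, 0.2]
width: 0.851
```

>>> play_rows(series=[[[0, 0, 0], 0], [[0, 0, 0], 0], [[0, 0, 0], 0], [[0, 0, 0], 0], [[0, 0, 0], 0], [[0, 0, 0], 0], [[0, 0, 0], 0], [[0, 0, 0], 0], [[0, 0, 0], 0], [[0, 0, 0], 0]], grip=25, squeeze=30)

```text
time_s: 3.7
tcp_pos: [442.5, -47.7, 59.3]
eef_rot: [[-0.122, 0.002, 0.992], [-0.992, 0.002, -0.122], [-0.003, -1.0, 0.002]]
ft_force: [-1.3, 11.8, 13.8]
width: 0.417
```

```bash
python3 - <<'E'
from h import *
W=bot.snapshot("wrist")
cv2.imwrite("pics/e.png",W[:,:,::-1]);s=bot.state();print(s["width"]*85,s["tcp_pos"],s["ft_force"])
E
```

```text
35.219723862974234 [442.55 -47.67  59.32] [-1.73 11.5  12.71]
```

View pics/e.png

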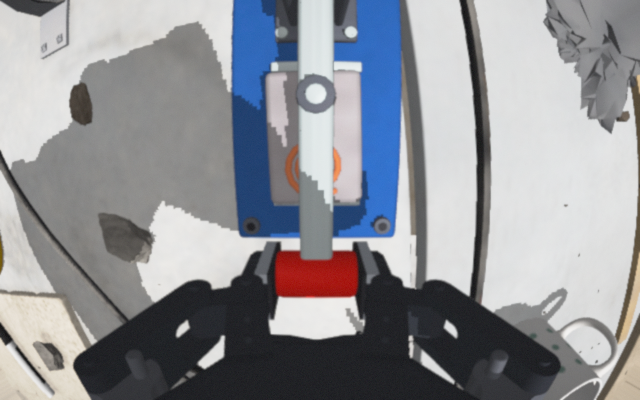

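>>> play_rows(series=[[[-1, 0, 0], 0], [[-2.5, 0, 0], 0], [[-2.5, -5, 0.1], 0], [[-2.5, -14, 0.7], 0], [[-2.5, -26, 2.5], 0], [[-2.5, -39.5, 5.9], 0], [[-2.5, -52.7, 10.7], 0], [[-2.5, -65.4, 16.9], 0], [[-2.5, -77.4, 24.4], 0], [[-2.5, -88.6, 33.1], 0]])

```text
time_s: 4.58
tcp_pos: [474.5, -51.4, 147.8]
eef_rot: [[-0.125, -0.001, 0.992], [-0.992, 0.001, -0.125], [-0.0, -1.0, -0.001]]
ft_force: [3.2, 1.7, -6.4]
width: 0.411
```

Smooth, low forces. Continuing the arc from 41° to 110°.

>>> play_rows(series=[[[0, -10, 9.8], 0], [[0, -19.2, 20.7], 0], [[0, -27.1, 32.4], 0], [[0, -33.8, 44.8], 0], [[0, -39, 57.9], 0], [[0, -42.9, 71.5], 0], [[0, -45.4, 85.4], 0], [[0, -46.4, 99.5], 0], [[0, -45.9, 113.7], 0], [[0, -43.9, 127.7], 0], [[0, -41.2, 139.1], 0], [[0, -38.3, 148.1], 0], [[0, -38.3, 148.1], 0], [[0, -38.3, 148.1], 0]])

```text
time_s: 5.75
tcp_pos: [623.1, -69.5, 186.1]
eef_rot: [[-0.125, 0.002, 0.992], [-0.992, 0.001, -0.125], [-0.001, -1.0, 0.002]]
ft_force: [1.9, 3.1, 4.1]
width: 0.412
```

```bash
python3 - <<'E'
from h import *
S=bot.snapshot("scene")
cv2.imwrite("pics/f.png",cv2.resize(S[70:230,250:450,::-1],None,fx=3.5,fy=3.5));s=bot.state();print(s["width"]*85,s["tcp_pos"],s["ft_force"],s["q"])
E
```

```text
35.4257685882676 [622.84 -69.48 186.15] [2.29 3.99 4.93] [  3.61  31.79  -2.38  94.59   1.47  53.54 -96.44]
```

View pics/f.png

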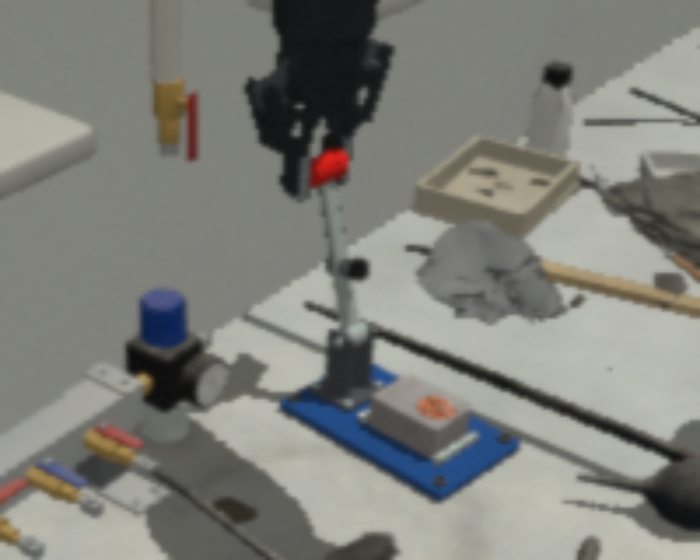

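>>> play_rows(series=[[[0, 0, 0], 0], [[0, 0, 0], 0], [[0, 0, 0], 0], [[0, 0, 0], 0], [[0, 0, 0], 0], [[0, 0, 0], 0], [[0, -10, 0], 0], [[0, -30, 0], 0], [[0, -55, -5], 0], [[0, -75, -25], 0], [[0, -80, -55], 0], [[0, -80, -90], 0], [[0, -80, -122], 0], [[0, -80, -150], 0], [[0, -80, -168], 0], [[0, -80, -175], 0], [[0, -80, -175], 0], [[0, -80, -175], 0]], grip=85)

```text
time_s: 7.3
tcp_pos: [449.2, -48.6, 266.0]
eef_rot: [[-0.125, 0.002, 0.992], [-0.992, -0.0, -0.125], [-0.0, -1.0, 0.002]]
ft_force: [0.3, -0.4, 0.1]
width: 0.854
```

```bash
python3 - <<'E'
from h import *
s=bot.state();W=bot.snapshot("wrist");T=bot.snapshot("top");S=bot.snapshot("scene")
cv2.imwrite("pics/g.png",W[:,:,::-1]);cv2.imwrite("pics/g2.png",cv2.resize(np.hstack([T[150:270,360:460,::-1],S[110:230,300:400,::-1]]),None,fx=4,fy=4));print(s["width"]*85,s["tcp_pos"],s["ft_force"],s["eef_rot"])
h=cv2.cvtColor(W,cv2.COLOR_RGB2HSV)
E
```

```text
72.61927046976567 [449.24 -48.63 265.96] [ 0.28 -0.39  0.12] [[-0.13  0.    0.99]
 [-0.99 -0.   -0.13]
 [-0.   -1.    0.  ]]
```

View pics/g.png

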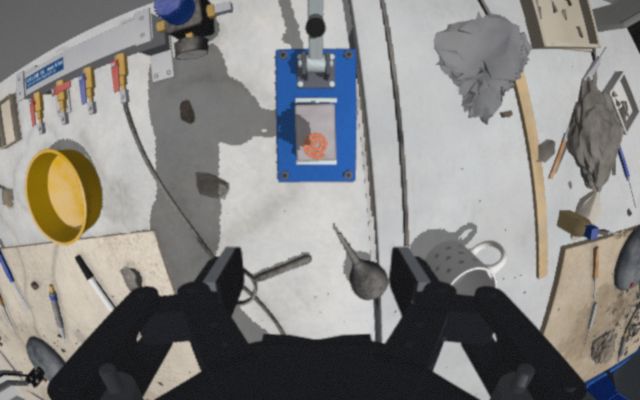

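View pics/g2.png

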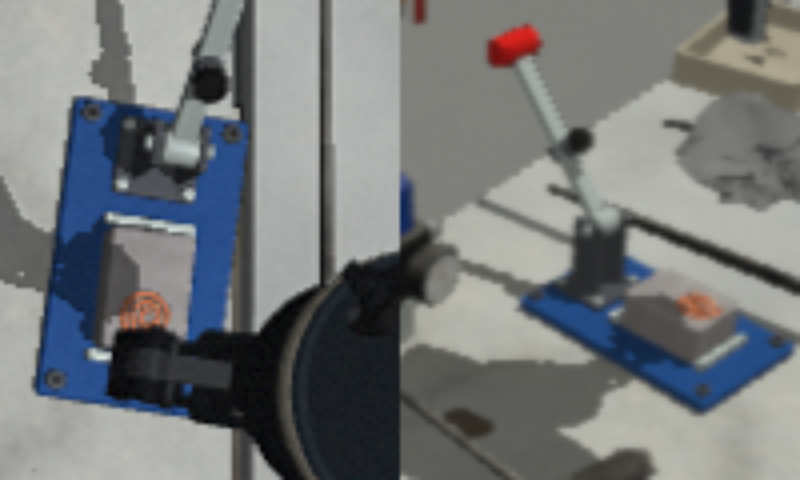

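```bash
python3 - <<'E'
from h import *
s=bot.state()
for p in[(296.5,130),(336.5,130),(316.5,103),(316.5,160),(316.5,131)]: print(p,wonz(*p,40,s))
b=cv2.imread("pics/g.png");cv2.imwrite("pics/g3.png",cv2.resize(b[80:190,260:370],None,fx=5,fy=5,interpolation=2))
c=big(mask(b[:,:,::-1].copy(),(100,120,50),(125,255,255),(260,40,370,190)));P=cv2.boxPoints(cv2.minAreaRect(c));print(P)
E
```

```text
(296.5, 130) [506.75 -32.73  40.  ]
(336.5, 130) [501.04 -77.75  40.  ]
(316.5, 103) [534.41 -59.11  40.  ]
(316.5, 160) [469.48 -50.87  40.  ]
(316.5, 131) [502.64 -55.08  40.  ]
[[276. 180.]
 [276.  48.]
 [356.  48.]
 [356. 180.]]
```

View pics/g3.png

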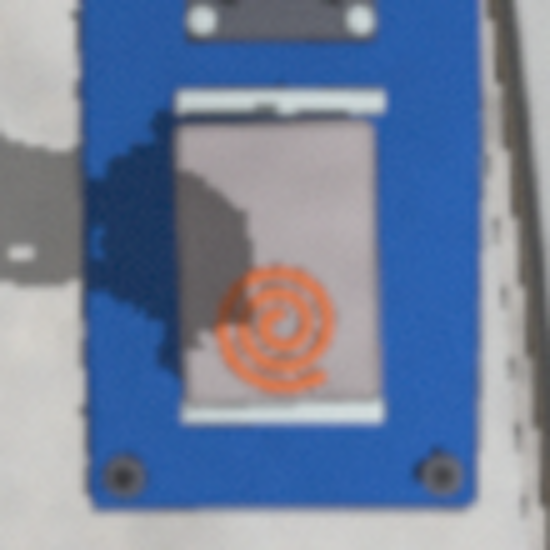

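>>> play_rows(series=[[[0, 10, 8], 0], [[0, 30, 25], 0], [[0, 55, 42], 0], [[0, 85, 52], 0], [[0, 115, 53.5], 0], [[0, 145, 53.5], 0], [[0, 172, 53.5], 0], [[0, 195, 53.5], 0], [[0, 213, 53.5], 0], [[0, 226, 53.5], 0], [[0, 234, 53.5], 0], [[0, 238, 53.5], 0], [[0, 238, 53.5], 0], [[0, 238, 53.5], 0], [[0, 238, 53.5], 0]])

```text
time_s: 8.7
tcp_pos: [501.9, -55.3, 27.8]
eef_rot: [[-0.125, 0.001, 0.992], [-0.992, -0.0, -0.125], [-0.0, -1.0, 0.001]]
ft_force: [-0.5, -1.2, -0.5]
width: 0.853
```

```bash
python3 - <<'E'
from h import *
s=bot.state();W=bot.snapshot("wrist")
cv2.imwrite("pics/i.png",W[:,:,::-1]);print(s["width"]*85,s["tcp_pos"],s["ft_force"])
E
```

```text
72.50003266444891 [501.94 -55.34  27.81] [-0.52 -1.25 -0.49]
```

View pics/i.png

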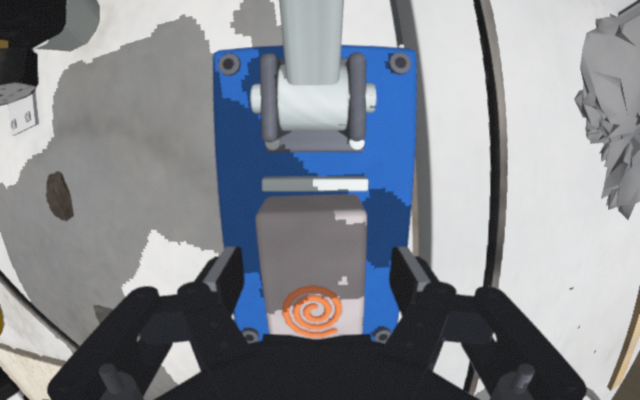

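>>> play_rows(series=[[[0, 0, 0], 0], [[0, 0, 0], 0], [[0, 0, 0], 0], [[0, 0, 0], 0], [[0, 0, 0], 0], [[0, 0, 0], 0], [[0, 0, 0], 0], [[0, 0, 0], 0], [[0, 0, 0], 0], [[0, 0, 0], 0]], grip=30, squeeze=60)

```text
time_s: 9.58
tcp_pos: [501.8, -55.2, 28.1]
eef_rot: [[-0.125, 0.001, 0.992], [-0.992, -0.0, -0.125], [-0.0, -1.0, 0.001]]
ft_force: [-0.6, 0.7, 9.4]
width: 0.528
```

>>> play_rows(series=[[[0, -2, 0], 0], [[0, -6, 0], 0], [[0, -13, 0], 0], [[0, -23, 0], 0], [[0, -36, 0], 0], [[0, -52, 0], 0], [[0, -70, 0], 0], [[0, -88, 0], 0], [[0, -104, 0], 0], [[0, -116, 0], 0], [[0, -122, 0], 0], [[0, -122, 0], 0], [[0, -122, 0], 0], [[0, -122, 0], 0]])

```text
time_s: 10.75
tcp_pos: [500.9, -55.3, 148.7]
eef_rot: [[-0.125, -0.001, 0.992], [-0.992, 0.0, -0.125], [0.0, -1.0, -0.001]]
ft_force: [-1.0, -0.1, -3.2]
width: 0.527
```

```bash
python3 - <<'E'
from h import *
s=bot.state();W=bot.snapshot("wrist");S=bot.snapshot("scene")
cv2.imwrite("pics/j.png",W[:,:,::-1]);cv2.imwrite("pics/j2.png",cv2.resize(S[80:230,270:430,::-1],None,fx=4,fy=4));print(s["width"]*85,s["tcp_pos"],s["ft_force"],s["q"])
E
```

```text
44.80496281704952 [500.87 -55.26 148.67] [-0.95 -0.09 -3.16] [  2.99  25.43  -2.87 114.82   1.92  39.86 -98.27]
```

View pics/j.png

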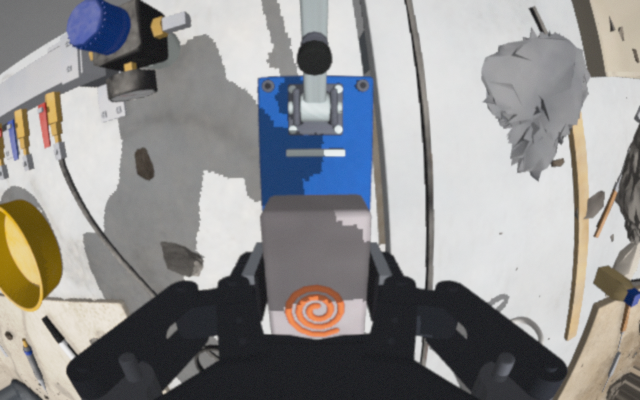

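View pics/j2.png

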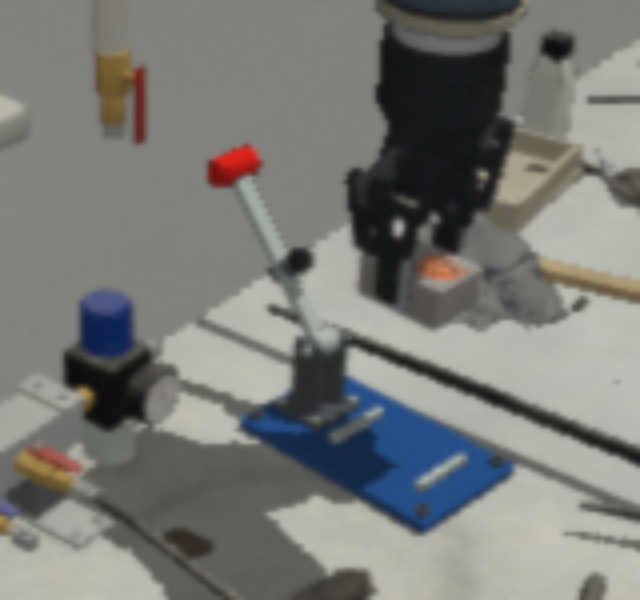

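>>> play_rows(series=[[[-4, 0, -1], -0.3], [[-16, 0, -3], -1.2], [[-32, 0, -6], -2.4], [[-52, 0, -9], -4], [[-76, 0, -14], -6], [[-100, 0, -18], -7.5], [[-128, 0, -23], -9.6], [[-156, 0, -28], -11.7], [[-184, 0, -33], -13.8], [[-212, 0, -38], -15.9], [[-240, 0, -43], -18], [[-268, 0, -48], -20.1], [[-296, 0, -53], -22.2], [[-320, 0, -58], -24], [[-344, 0, -62], -25.8], [[-364, 0, -65.5], -27.3], [[-380, 0, -68.5], -28.5], [[-392, 0, -70.5], -29.4], [[-400, 0, -72], -30], [[-400, 0, -72], -30]])

```text
time_s: 12.52
tcp_pos: [479.5, 352.4, 149.0]
eef_rot: [[0.39, -0.0, 0.921], [-0.921, 0.001, 0.39], [-0.001, -1.0, -0.0]]
ft_force: [0.5, 1.0, -2.3]
width: 0.524
```

```bash
python3 - <<'E'
from h import *
s=bot.state();W=bot.snapshot("wrist");T=bot.snapshot("top");S=bot.snapshot("scene")
cv2.imwrite("pics/k.png",W[:,:,::-1]);cv2.imwrite("pics/k2.png",cv2.resize(np.hstack([S[150:330,200:340,::-1],T[130:310,130:270,::-1]]),None,fx=2.8,fy=2.8));print(s["width"]*85,s["tcp_pos"],s["ft_force"],s["q"],s["eef_rot"])
E
```

```text
44.5570929637931 [479.46 352.42 148.99] [ 0.52  1.05 -2.27] [ -33.64   32.    -11.09  101.47    7.91   47.27 -115.52] [[ 0.39 -0.    0.92]
 [-0.92  0.    0.39]
 [-0.   -1.   -0.  ]]
```

View pics/k.png

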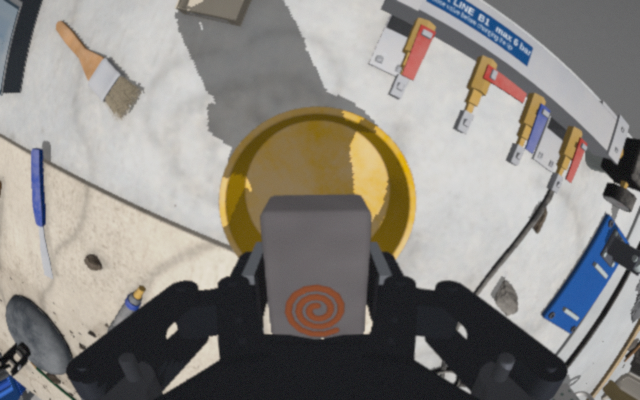

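View pics/k2.png

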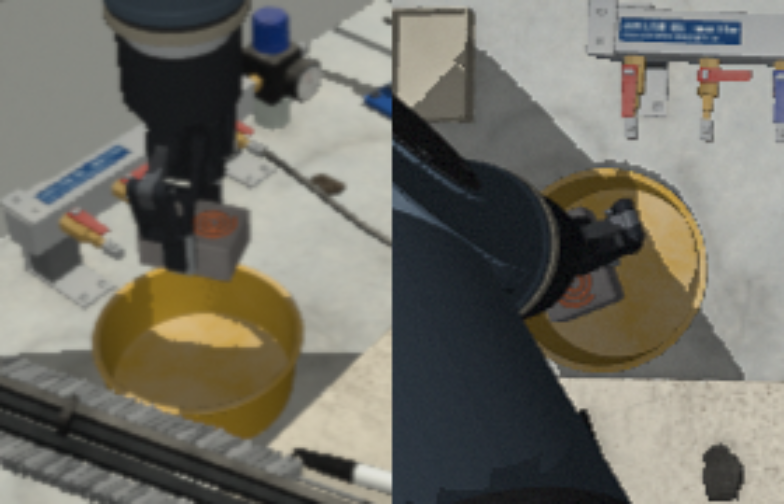

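```bash
python3 - <<'E'
from h import *
s=bot.state();b=cv2.imread("pics/k.png")[:,:,::-1].copy()
c=cv2.convexHull(big(mask(b,(15,120,60),(30,255,255),(200,80,440,260))))
P=np.array([wonz(*map(float,p[0]),56,s)[:2] for p in c]);c0=np.array([480,351.])
P=P[np.linalg.norm(P-c0,axis=1)>60]
from scipy.optimize import least_squares
r=least_squares(lambda x:np.linalg.norm(P-x[:2],axis=1)-76.5,c0,loss="soft_l1");print(r.x,r.fun,len(P))
E
```

```text
[480.46 348.66] [-0.13  0.11  0.34  0.3   0.26 -0.   -0.18 -0.13 -0.13 -0.29 -0.34 -0.35
 -0.61 -0.56 -0.73 -0.74 -0.91 -0.97 -1.41 -1.23 -1.53 -2.09 -2.41 -3.77
 -4.2  -4.94 -5.69 -4.05 -2.16 -2.06 -1.72 -1.58 -1.43 -1.1  -1.41 -1.46
 -0.94 -0.5  -0.46 -0.42 -0.15 -0.33 -0.48 -0.35 -0.19 -0.28 -0.1   0.05
 -0.01  0.01  0.12] 51
```

>>> play_rows(series=[[[1, 4, 0], 0], [[2.5, 14, 0], 0], [[2.5, 28, 0], 0], [[2.5, 44, 0], 0], [[2.5, 60, 0], 0], [[2.5, 76, 0], 0], [[2.5, 90, 0], 0], [[2.5, 102, 0], 0], [[2.5, 111, 0], 0], [[2.5, 117, 0], 0], [[2.5, 120, 0], 0], [[2.5, 122, 0], 0], [[2.5, 122, 0], 0], [[2.5, 122, 0], 0], [[2.5, 122, 0], 0]])

```text
time_s: 13.92
tcp_pos: [481.4, 348.5, 27.8]
eef_rot: [[0.387, 0.001, 0.922], [-0.922, 0.001, 0.387], [-0.0, -1.0, 0.001]]
ft_force: [-0.1, -0.3, -2.8]
width: 0.525
```

>>> play_rows(series=[[[0, 0.5, 0], 0], [[0, 1, 0], 0], [[0, 1.5, 0], 0], [[0, 2, 0], 0], [[0, 2.5, 0], 0], [[0, 3, 0], 0], [[0, 3, 0], 0], [[0, 3, 0], 0]])

```text
time_s: 14.58
tcp_pos: [481.0, 348.3, 24.2]
eef_rot: [[0.387, -0.0, 0.922], [-0.922, -0.0, 0.387], [-0.0, -1.0, -0.0]]
ft_force: [-0.0, -0.2, -2.3]
width: 0.524
```

>>> play_rows(series=[[[0, 0.4, 0], 0], [[0, 0.8, 0], 0], [[0, 1.2, 0], 0], [[0, 1.6, 0], 0], [[0, 2, 0], 0], [[0, 2, 0], 0], [[0, 2, 0], 0]])

```text
time_s: 15.17
tcp_pos: [481.1, 348.3, 22.6]
eef_rot: [[0.387, 0.0, 0.922], [-0.922, 0.0, 0.387], [-0.0, -1.0, 0.0]]
ft_force: [-2.2, -1.3, 6.3]
width: 0.526
```

>>> play_rows(series=[[[0, 0.3, 0], 0], [[0, 0.5, 0], 0], [[0, 0.5, 0], 0]])

```text
time_s: 15.42
tcp_pos: [481.1, 348.3, 22.6]
eef_rot: [[0.387, 0.0, 0.922], [-0.922, 0.0, 0.387], [0.0, -1.0, 0.0]]
ft_force: [-3.5, -1.7, 12.0]
width: 0.525
```

```bash
python3 - <<'E'
from h import *
s=bot.state();W=bot.snapshot("wrist");S=bot.snapshot("scene")
cv2.imwrite("pics/l.png",W[:,:,::-1]);cv2.imwrite("pics/l2.png",cv2.resize(S[210:320,210:340,::-1],None,fx=5,fy=5));print(s["width"]*85,s["tcp_pos"],s["ft_force"],s["ft_torque"])
E
```

```text
44.614735913819224 [481.08 348.26  22.62] [-3.48 -1.66 12.01] [-0.52  0.65  0.02]
```

View pics/l.png

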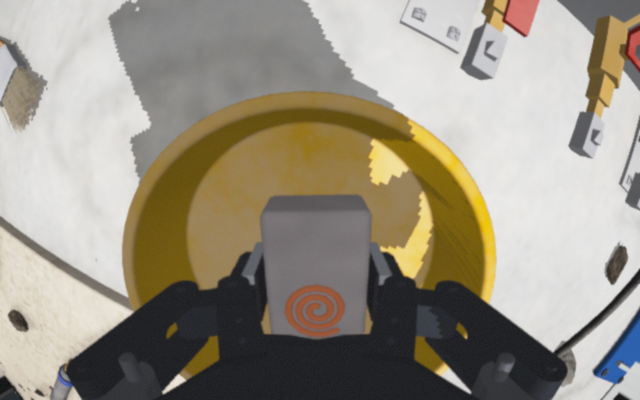

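View pics/l2.png

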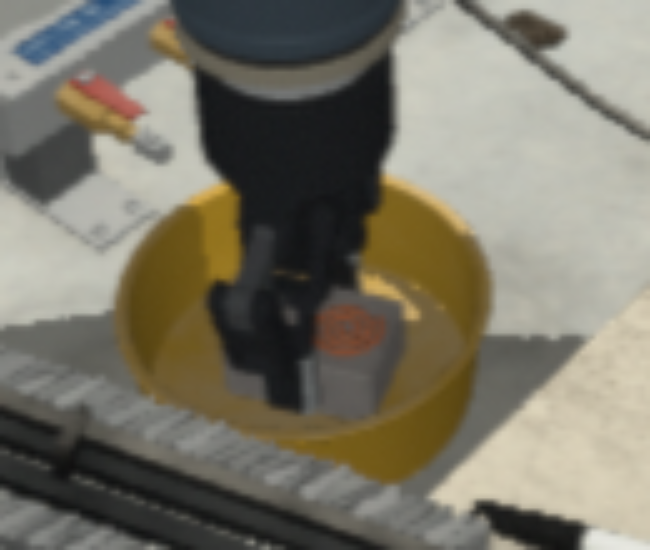

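>>> play_rows(series=[[[0, -0.4, 0], 0], [[0, -0.4, 0], 0]])

```text
time_s: 15.68
tcp_pos: [481.1, 348.3, 22.6]
eef_rot: [[0.387, 0.0, 0.922], [-0.922, 0.0, 0.387], [-0.0, -1.0, 0.0]]
ft_force: [-3.1, -1.0, 7.4]
width: 0.53
```

>>> play_rows(series=[[[0, 0, 0], 0], [[0, 0, 0], 0], [[0, 0, 0], 0], [[0, 0, 0], 0], [[0, 0, 0], 0], [[0, -3, 0], 0], [[0, -10, 0], 0], [[0, -22, 0], 0], [[0, -38, 0], 0], [[0, -56, 0], 0], [[0, -78, 0], 0], [[0, -100, 0], 0], [[0, -122, 0], 0], [[0, -142, 0], 0], [[0, -160, -10], 0], [[0, -175, -30], 0], [[0, -180, -50], 0], [[0, -180, -60], 0], [[0, -180, -60], 0]], grip=68)

```text
time_s: 17.27
tcp_pos: [424.1, 324.4, 203.3]
eef_rot: [[0.388, 0.001, 0.922], [-0.922, 0.0, 0.388], [-0.0, -1.0, 0.001]]
ft_force: [-0.4, -0.8, -0.1]
width: 0.684
```

```bash
python3 - <<'E'
from h import *
s=bot.state();W=bot.snapshot("wrist");S=bot.snapshot("scene")
cv2.imwrite("pics/m.png",W[:,:,::-1]);cv2.imwrite("pics/m2.png",cv2.resize(S[120:320,210:410,::-1],None,fx=3,fy=3));print(s["width"]*85,s["tcp_pos"],s["ft_force"],s["time_s"])
E
```

```text
58.138266560512626 [424.12 324.44 203.33] [-0.42 -0.76 -0.13] 17.2667
```

View pics/m.png

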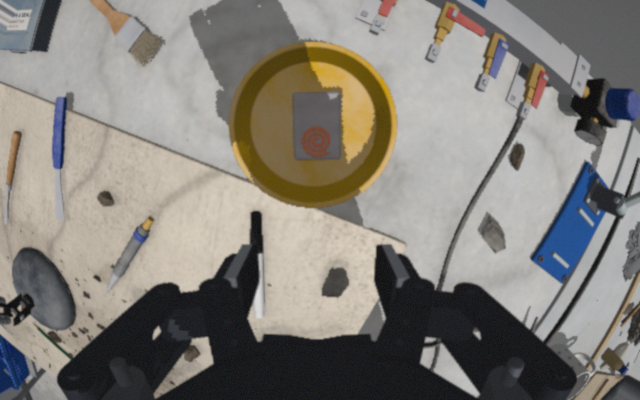

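View pics/m2.png

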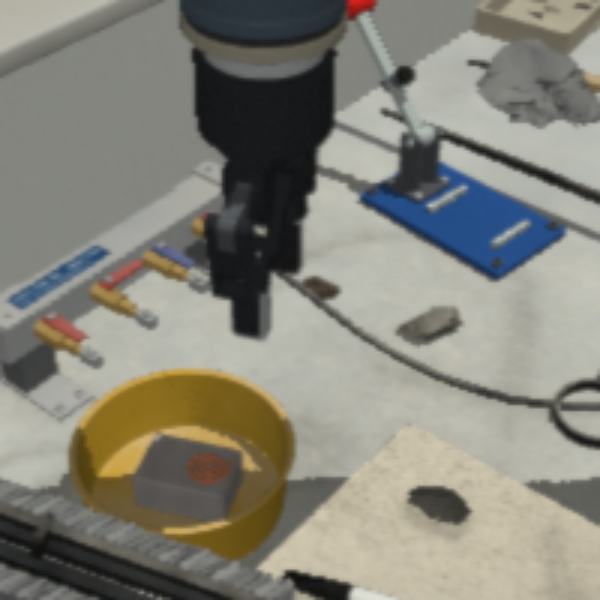

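Slab is flat, fossil up, and centred in the tub (wrist image about (317,126), tub centre about (314,124)). The clamp is still open and the gripper is clear.

```bash
python3 -c "
from bench import bot
print(bot.close_job())"
```

```text
the job is handed in; nothing more can be done
None
```

The job is done and handed in at about 17.4 s of the 56 s allowed.

- **Clamp:** I pinched the red handle and swung it to about 110°. When I let go, it fell to the open stop. The last scene picture shows it still open.
- **Slab:** With the clamp open, I gripped the slab across its 46 mm, lifted it straight up and lowered it onto the tub floor. I felt contact at about 6 N and pressed to about 12 N before letting go.
- **Last checks:** The last pictures show the slab flat, fossil side up and within a few millimetres of the tub's middle. The gripper is clear of everything and the wrist force is near zero.
- **Disagreements:** The two estimates of the tub centre (top camera and wrist camera) differed by about 2 mm in y, so I aimed roughly midway between them. While I closed on the handle, a 3 mm sideways offset gave about 12 N of side force. I corrected that before the swing, and no other check failed.

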